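# Stack the keyed biscuit trays

### The job

Pick up the empty blue tray by its handle and stack it on the white tray of biscuits, the right way round, so that the wide orange key stands in the wide notch, the narrow key in the narrow notch, and the blue tray sits flat and fully down on the white rim. Keep hold of it until it is down, do not drop it on, then let go; leave the timer, the mug and the red jar where they stand.

Things in the scene. Friction and masses are not known exactly. Their poses are not given: they have to be found in the camera images.
- base_tray: White tray, loose, 0.9 kg, 188 (x) x 120 (y) mm, rim 40 mm high, two biscuits fixed in it below the rim. Origin: centre of underside; z up, x along its length. On each short end's rim an orange key rises 16 mm, 6 mm thick (x), upper 7 mm tapered: 44 mm wide (y) at the -x end, 20 mm at +x. Stacked, the blue tray's origin is 40 mm above this one, axes the same way.
- wide_key (a point): Centre of the foot of the 44 mm wide key, at rim height: (-91, 0, 40) mm in the white tray's frame.
- narrow_key (a point): Centre of the foot of the 20 mm wide key, at rim height: (91, 0, 40) mm in the white tray's frame.
- top_tray: Empty blue tray, loose, 0.25 to 0.5 kg, 188 (x) x 120 (y) mm, walls 30 mm high, flat underside. Origin: centre of underside; z up, x along its length. In the outer face of each short end is a notch 9 mm deep (x), open from top to underside: 52 mm wide at the -x end, 28 mm at +x. On the keys it has 4 mm play each way in y, 3 mm in x. A fixed handle stands over its middle.
- wide_notch (a point): Middle of the 52 mm wide notch at the level of the underside: (-91, 0, 0) mm in the blue tray's frame. Stacked, it coincides with point wide_key.
- narrow_notch (a point): Middle of the 28 mm wide notch at the level of the underside: (91, 0, 0) mm in the blue tray's frame. Stacked, it coincides with point narrow_key.
- handle (a point): Centre of the blue tray's handle, (0, 0, 72) mm in the tray's frame: a wooden bar 110 mm long (tray x), 14 mm wide (tray y) and 16 mm high, held on two thin steel posts 94 mm apart, 34 mm clear above the tray's walls. Pinch it across its 14 mm width from above.
- timer: Red and white wind-up kitchen timer, 62 mm across, 58 mm high, loose. Origin: centre of its underside. To be left alone.
- mug: White mug, 83 x 108 x 68 mm, loose. Origin: centre of its underside. To be left alone.
- red_jar: Small red jar with a white cap, 44 mm across, 70 mm high, loose. Origin: centre of its underside. To be left alone.

How it is judged:
By the outcome, as a careful person would: the job done as asked, in the order asked, and still so for the second after the job is handed in, with the robot touching nothing.
It also fails if it takes over 43 s, if anything falls off the work surface, if the arm or the gripper's body presses on something with over 40 N, if the wrist force passes 120 N, or if a joint passes its speed limit or range.

### The arm

A 6-joint arm with a two-finger parallel gripper is mounted at the origin on a cart in front of the work surface, level with it; the furniture and walls round the work are solid. World frame = base frame: x ahead of the robot, y to its left, z up, the work surface at z = 0. Lengths are in m, angles in rad, forces in N, time in s.
With the tool pointing down it reaches from about 0.225 to 0.875 m from the base axis. Payload 3.4 kg.
Tool frame: the origin (TCP) lies at the very end of the fingers, on their centre line; the grasp point (between the pads) lies 19 mm behind it (manip.pinch_z is the distance from the TCP to the grasp point, in m); z points along the fingers, y is the line along which they close (so a half turn about z gives the same grasp; the last joint's range is limited). The gripper opens to 85 mm and grips with 20 to 120 N. Pads are 22 mm wide; open, the fingers measure 114 mm over their backs; the gripper's body (76 mm by 85 mm) begins 54 mm behind the grasp point. The pads swing forward as they close: fully open they stand 13 mm farther back than shut.
Start: joints at [1.103, 0.276, 1.505, -0, 1.361, -0.121], TCP at [0.195, 0.541, 0.231] pointing down, gripper open.
Joint ranges: [-2.89, 2.89], [-0.75, 2.08], [0.22, 2.7], [-1.18, 4.32], [0.11, 2.71], [-2.7, 2.7]. Speed limits (rad/s): [2.57, 2.57, 3.14, 3.14, 3.14, 3.14].

### API

Orientations are given as a unit quaternion [w, x, y, z].
In Python, from rig import manip gives the robot as it stands. The module is installed in compiled form; this text tells all that it offers.
- The arm moves only by the shell command python3 -m jog 'ROWS' [FORCE]. ROWS is JSON, a list of rows, each an object of numbers: "dx", "dy", "dz": the shift along the tool's x, y, z each as a share of 25 cm, from -1 to 1; "ax", "ay", "az": the turn, a rotation vector about the tool's x, y, z each as a share of 90 degrees, from -1 to 1; "grip": the opening, from -1 (shut) to 1 (fully open), so that 0 is half open. A call has 1 to 5 rows; each row is the pose to reach, as a shift and turn from the pose commanded when the call began, along the tool's axes at that moment; what a row does not reach only later rows make up. A row lasts 1/12 s, in which the tool goes at most 41.7 mm and 7.16 degrees, less where a joint would pass 70% of its speed; a pose out of reach is approached as far as the arm can. A call with a number of a shift or a turn outside -1 to 1 is refused whole. A call with a gripper value outside its range is refused whole. The fingers move at their own pace and stop on an object; FORCE is the grip in N (left out, the last holds). Time passes only in rows, so rows that repeat a pose let the fingers close. It gives the time, the measured TCP pose, the force, the opening and the grip force at its end, in the units of the state.
- manip.get_state(): the state, without advancing time (a new reading comes with each control period).
- manip.get_image(name): name is "scene" or "top"; returns a dict with "img" (384x512x3 uint8, red, green, blue), "mtx" (3x3 intrinsics, pixels), "k1" (the pictures are not rectified: a ray, as slopes to the right and down, at radius r is drawn at 1 + k1 r^2 times it, then the intrinsics apply), "world_to_cam" (4x4, takes a point from world to camera coordinates). Camera axes: x right, y down, z forward; pixel columns grow to the right and rows downward; lengths in m; the calibration is good to about 2 mm. A picture is of the moment at which its call begins. There is no depth.
- manip.sign_off(): hands the job in; it is judged then, once.
The state is a dict: "clock": time; "qpos": joint angles; "qd": joint speeds; "effort": joint torques, N m; "position": TCP position; "ee_rot": TCP orientation; "contact_force": force on the tool from outside, world axes, zero at the start; "moment": the same for the moment, N m; "width": finger opening in m; "gripper_force": force on a finger pad.
Only numpy, scipy, OpenCV 4.12 (cv2) and the standard library are available. Lean on these libraries where they do the work, as an engineer would, in place of code of your own. Each camera call takes 0.05 s, during which the arm holds its last target. There are 200 camera calls.

## Working session

There is one attempt and no reset: what is moved stays moved. The work goes in short steps, Python scripts to look and compute and a shell command to move; the robot and the scene stay as the last step left them, time stands still between calls to the robot, and variables do not carry over. Pictures are saved under pics/ and viewed, at most 10 in all, crops included, and the job is handed in when it is done.

```bash
mkdir -p pics; cat > h.py <<'E'
import numpy as np, cv2, pickle
from rig import manip
def snap(n,tag):
    d=manip.get_image(n); pickle.dump(d,open(f'pics/{tag}.pkl','wb'))
    cv2.imwrite(f'pics/{tag}.png',cv2.resize(d['img'][:,:,::-1],(768,576),interpolation=cv2.INTER_CUBIC)); return d
def proj(d,P):
    P=np.atleast_2d(P); T=np.array(d['world_to_cam']); c=P@T[:3,:3].T+T[:3,3]
    s=c[:,:2]/c[:,2:]; s=s*(1+d['k1']*(s**2).sum(1,keepdims=True)); K=np.array(d['mtx'])
    return s@K[:2,:2].T+K[:2,2]
def unproj(d,uv,z):
    K=np.array(d['mtx']); q=(np.atleast_2d(uv).astype(float)-K[:2,2])@np.linalg.inv(K[:2,:2]).T; s=q.copy()
    for _ in range(30): s=q/(1+d['k1']*(s**2).sum(1,keepdims=True))
    T=np.array(d['world_to_cam']); r=np.c_[s,np.ones(len(s))]@T[:3,:3]; o=-T[:3,:3].T@T[:3,3]
    return o+r*((z-o[2])/r[:,2])[:,None]
E
python3 -c "
from h import *
for n in ('top','scene'):
    d=snap(n,n+'0'); T=np.array(d['world_to_cam']); print(n,-T[:3,:3].T@T[:3,3],d['k1'],np.array(d['mtx'])[0,0])
s=manip.get_state(); print(s, manip.pinch_z)
"
```

```text
top [ 0.29109923 -0.02120764  1.39431854] 0.04007327205576639 496.6989679703545
scene [-0.38782444 -0.7531942   0.64329203] -0.1638761934931017 450.18937845265265
{'clock': 0.1, 'qpos': array([ 1.10299792e+00,  2.76528891e-01,  1.50599942e+00,  1.22273027e-05,
        1.36073893e+00, -1.20990995e-01]), 'qd': array([-3.59129828e-05, -1.62538518e-03, -4.13224243e-03,  1.47050190e-03,
       -6.24573889e-04,  2.51648405e-04]), 'effort': array([ 8.60576547e-04, -4.17697477e+01, -2.46405745e+01, -3.33842800e-04,
        5.71159646e-03,  1.75992886e-05]), 'position': array([0.19521862, 0.54033546, 0.2305307 ]), 'ee_rot': array([-2.48670984e-04,  1.72537205e-01,  9.85002646e-01, -7.99537959e-04]), 'contact_force': array([ 0.0717795 ,  0.07992968, -0.63842169]), 'moment': array([ 0.04750919,  0.03564082, -0.01866444]), 'gripper_force': 0.0, 'width': 0.08532008477097584} 0.0187
```

View pics/top0.png

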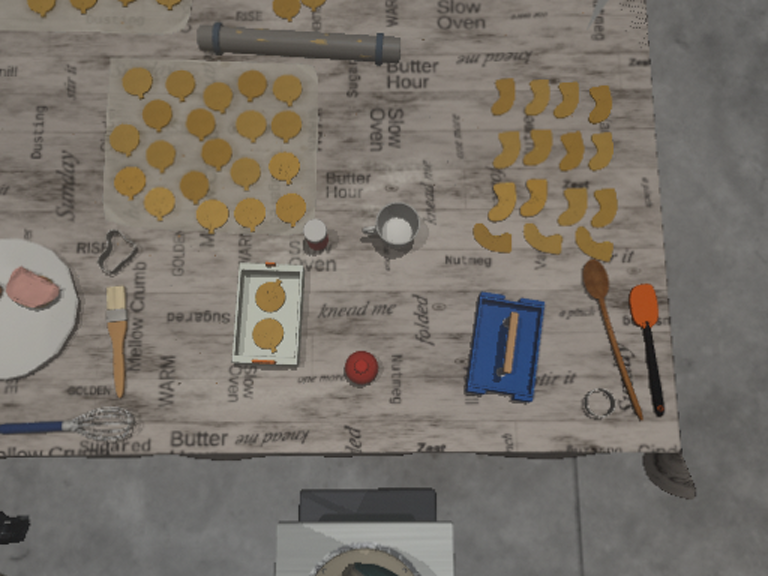

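View pics/scene0.png

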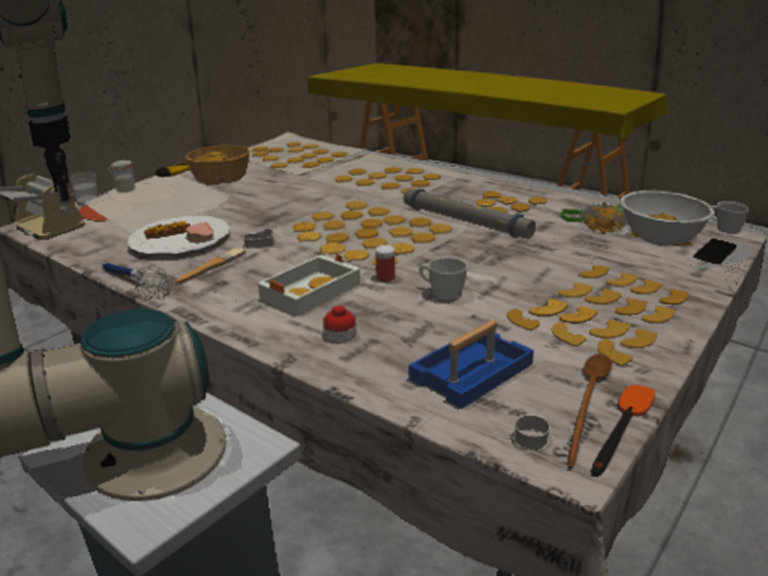

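The top view has the white tray at about (268,315), with the wide orange key apparently at the near end (264,361). The blue tray is at (506,347), the red timer at (361,368), the jar at (316,236) and the mug at (397,230). I'll enlarge both trays to check.

```bash
python3 -c "
from h import *
d=pickle.load(open('pics/top0.pkl','rb'))['img'][:,:,::-1]
a=d[165:255,145:215]; b=d[185:275,300:370]
f=lambda x:cv2.resize(x,None,fx=5.6,fy=5.6,interpolation=cv2.INTER_CUBIC)
im=np.hstack([f(a),f(b)]); print(im.shape); cv2.imwrite('pics/c1.png',im)
"
```

```text
(504, 784, 3)
```

View pics/c1.png

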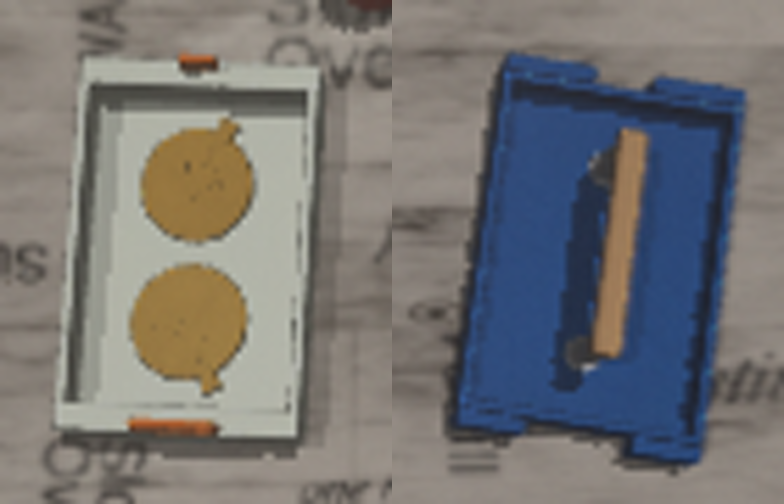

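In the left crop, the white tray's wide key is at the bottom (172,427) and its narrow key at the top (198,62). In the right crop, the blue tray's wide notch is at the bottom (527–628) and its narrow notch at the top (597–650). Both trays face the same way, so I'll fit their poses next.

```bash
cat > fit.py <<'E'
from h import *
from scipy.optimize import least_squares
def pts(m,p): 
    c,s=np.cos(p[2]),np.sin(p[2]); m=np.asarray(m,float)
    return np.c_[p[0]+c*m[:,0]-s*m[:,1],p[1]+s*m[:,0]+c*m[:,1],m[:,2]]
def fit(d,m,uv,p0):
    r=least_squares(lambda p:(proj(d,pts(m,p))-uv).ravel(),p0,loss='soft_l1')
    return r.x,np.round(proj(d,pts(m,r.x))-uv,2)
E
python3 -c "
from fit import *
d=pickle.load(open('pics/top0.pkl','rb'))
cv=lambda q,o:(np.array(q,float)+.5)/5.6-.5+np.array(o)
w=cv([(83,58),(323,68),(298,440),(54,430)],(145,165))
b=cv([(502-392,55),(746-392,92),(697-392,462),(452-392,428)],(300,185))
h=cv([(620-392,128),(648-392,130),(618-392,357),(592-392,352)],(300,185))
C=lambda X,Y,z:[(X,Y,z),(X,-Y,z),(-X,-Y,z),(-X,Y,z)]
for n,m,uv in (('white',C(.094,.06,.04),w),('blue',C(.094,.06,.03),b),('handle',C(.055,.007,.08),h)):
    p0=[*unproj(d,uv.mean(0),.04)[0][:2],0]; x,r=fit(d,m,uv,p0); print(n,x,np.degrees(x[2]),r.tolist())
for n,p,z in (('timer',(361,366),.05),('jar',(316,228),.07),('mug',(397,228),.06)): print(n,unproj(d,np.array(p)/1.5,z)[0])
"
```

```text
white [ 0.52674169  0.17414438 -0.04993828] -2.861252532964165 [[0.06, -0.26], [-0.07, -0.24], [0.15, 0.29], [-0.14, 0.19]]
blue [ 0.46447839 -0.26190785 -0.16633718] -9.530418116927873 [[0.2, -0.33], [-0.49, -0.23], [0.24, 0.95], [0.01, -0.19]]
handle [ 0.46580535 -0.26308286 -0.16779549] -9.613973505987563 [[-0.09, -0.4], [0.12, 0.07], [0.31, 0.13], [-0.34, 0.16]]
timer [0.42660931 0.00214736 0.05      ]
jar [0.67984399 0.08396716 0.07      ]
mug [ 0.68166924 -0.06571681  0.06      ]
```

```bash
cat > go.py <<'E'
import sys,numpy as np
from rig import manip
from scipy.spatial.transform import Rotation as R
# usage: go.py x y z yawdeg(of tray; tool y along tray y)
x,y,z,a=map(float,sys.argv[1:5]); s=manip.get_state()
q=s['ee_rot']; r=R.from_quat([q[1],q[2],q[3],q[0]])
a=np.radians(a); Y=np.array([-np.sin(a),np.cos(a),0]); Z=np.array([0,0,-1.]); t=R.from_matrix(np.c_[np.cross(Y,Z),Y,Z])
d=r.inv().apply(np.array([x,y,z])-s['position']); v=(r.inv()*t).as_rotvec()
print('clk',round(s['clock'],2),'pos',s['position'].round(4),'w',round(s['width'],4),'F',s['contact_force'].round(1),'g',round(s['gripper_force'],1))
print('shift',(d/.25).round(3),'turn',(v/(np.pi/2)).round(4),'rows',round(max(np.linalg.norm(d)/.0417,np.degrees(np.linalg.norm(v))/7.16),1))
E
python3 go.py .4655 -.263 .17 -9.6
```

```text
clk 0.1 pos [0.1952 0.5403 0.2305] w 0.0853 F [ 0.1  0.1 -0.6] g 0.0
shift [-2.109 -2.654  0.246] turn [-0.001  -0.0002 -0.1141] rows 20.4
```

```bash
python3 -m jog '[{"dx":-0.51,"dy":-0.64,"dz":0.04,"grip":1},{"dx":-0.51,"dy":-0.64,"dz":0.04,"grip":1},{"dx":-0.51,"dy":-0.64,"dz":0.04,"grip":1},{"dx":-0.51,"dy":-0.64,"dz":0.04,"grip":1},{"dx":-0.51,"dy":-0.64,"dz":0.04,"grip":1}]' && python3 -m jog '[{"dx":-0.51,"dy":-0.64,"dz":0.04,"grip":1},{"dx":-0.51,"dy":-0.64,"dz":0.04,"grip":1},{"dx":-0.51,"dy":-0.64,"dz":0.04,"grip":1},{"dx":-0.51,"dy":-0.64,"dz":0.04,"grip":1},{"dx":-0.51,"dy":-0.64,"dz":0.04,"grip":1}]'; python3 go.py .4655 -.263 .17 -9.6
```

```text
clk 0.1 pos [0.1952 0.5403 0.2305] w 0.0853 F [ 0.1  0.1 -0.6] g 0.0
shift [-2.109 -2.654  0.246] turn [-0.001  -0.0002 -0.1141] rows 20.4schema error: expected keys dx, dy, dz, ax, ay, az, grip
```

```bash
python3 -m jog '[{"dx":-0.51,"dy":-0.64,"dz":0.04,"ax":0,"ay":0,"az":0,"grip":1},{"dx":-0.51,"dy":-0.64,"dz":0.04,"ax":0,"ay":0,"az":0,"grip":1},{"dx":-0.51,"dy":-0.64,"dz":0.04,"ax":0,"ay":0,"az":0,"grip":1},{"dx":-0.51,"dy":-0.64,"dz":0.04,"ax":0,"ay":0,"az":0,"grip":1},{"dx":-0.51,"dy":-0.64,"dz":0.04,"ax":0,"ay":0,"az":0,"grip":1}]' && python3 -m jog '[{"dx":-0.51,"dy":-0.64,"dz":0.04,"ax":0,"ay":0,"az":0,"grip":1},{"dx":-0.51,"dy":-0.64,"dz":0.04,"ax":0,"ay":0,"az":0,"grip":1},{"dx":-0.51,"dy":-0.64,"dz":0.04,"ax":0,"ay":0,"az":0,"grip":1},{"dx":-0.51,"dy":-0.64,"dz":0.04,"ax":0,"ay":0,"az":0,"grip":1},{"dx":-0.51,"dy":-0.64,"dz":0.04,"ax":0,"ay":0,"az":0,"grip":1}]'; python3 go.py .4655 -.263 .17 -9.6
```

```text
clock: 0.52
position: [0.2607, 0.3446, 0.2207]
ee_rot: [-0.0, 0.172, 0.985, -0.001]
contact_force: [1.7, 0.2, 0.2]
width: 0.0854
gripper_force: 0.0
clock: 0.93
position: [0.3263, 0.151, 0.2111]
ee_rot: [0.0, 0.172, 0.985, -0.0]
contact_force: [-0.0, 0.8, -0.4]
width: 0.0852
gripper_force: 0.0
clk 0.93 pos [0.3263 0.151  0.2111] w 0.0852 F [-0.   0.8 -0.4] g 0.0
shift [-1.086 -1.369  0.165] turn [-1.000e-04  2.000e-04 -1.139e-01] rows 10.5
```

```bash
python3 -m jog '[{"dx":-0.51,"dy":-0.64,"dz":0.04,"ax":0,"ay":0,"az":0,"grip":1},{"dx":-0.51,"dy":-0.64,"dz":0.04,"ax":0,"ay":0,"az":0,"grip":1},{"dx":-0.51,"dy":-0.64,"dz":0.04,"ax":0,"ay":0,"az":0,"grip":1},{"dx":-0.51,"dy":-0.64,"dz":0.04,"ax":0,"ay":0,"az":0,"grip":1},{"dx":-0.51,"dy":-0.64,"dz":0.04,"ax":0,"ay":0,"az":0,"grip":1}]' && python3 -m jog '[{"dx":-0.5,"dy":-0.63,"dz":0.12,"ax":0,"ay":0,"az":-0.114,"grip":0},{"dx":-0.5,"dy":-0.63,"dz":0.12,"ax":0,"ay":0,"az":-0.114,"grip":0},{"dx":-0.5,"dy":-0.63,"dz":0.12,"ax":0,"ay":0,"az":-0.114,"grip":0},{"dx":-0.5,"dy":-0.63,"dz":0.12,"ax":0,"ay":0,"az":-0.114,"grip":0},{"dx":-0.55,"dy":-0.7,"dz":0.12,"ax":0,"ay":0,"az":-0.114,"grip":0}]'; python3 go.py .4655 -.263 .14 -9.6; python3 -c "
from h import *
d=snap('top','t2'); c=d['img'][170:290,280:420,::-1]; cv2.imwrite('pics/t2c.png',cv2.resize(c,None,fx=5,fy=5,interpolation=cv2.INTER_CUBIC))"
```

```text
clock: 1.35
position: [0.3921, -0.0431, 0.2012]
ee_rot: [0.0, 0.173, 0.985, -0.0]
contact_force: [0.3, 0.5, 0.6]
width: 0.0853
gripper_force: 0.0
clock: 1.77
position: [0.4552, -0.2335, 0.1724]
ee_rot: [-0.001, 0.084, 0.996, 0.001]
contact_force: [0.3, 0.8, 0.9]
width: 0.0426
gripper_force: 0.0
clk 1.77 pos [ 0.4552 -0.2335  0.1724] w 0.0426 F [0.3 0.8 0.9] g 0.0
shift [-0.06  -0.11   0.129] turn [ 0.0007 -0.0007 -0.0005] rows 1.1
```

View pics/t2c.png

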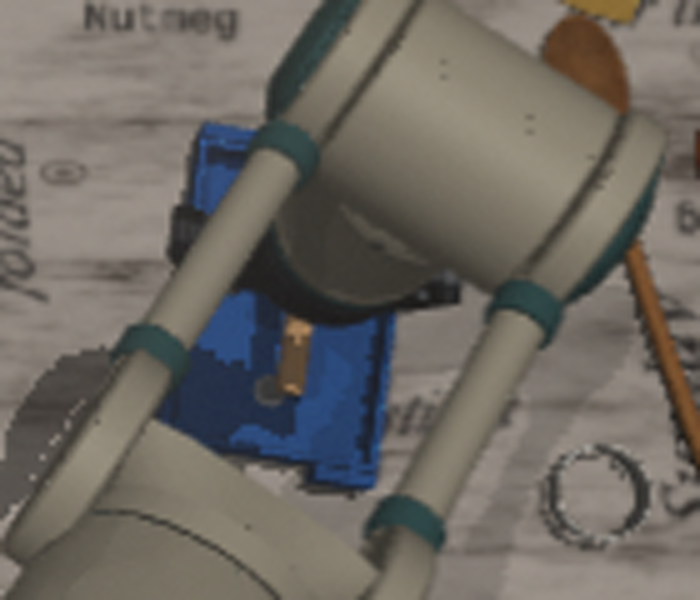

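The arm hides most of the blue tray from above, but the bar at about (295,350) lies under the gripper. With a 43 mm opening there's about 14 mm of margin on each side, so I'll go down in two stages.

```bash
python3 -m jog '[{"dx":-0.06,"dy":-0.11,"dz":0.12,"ax":0,"ay":0,"az":0,"grip":0},{"dx":-0.06,"dy":-0.11,"dz":0.13,"ax":0,"ay":0,"az":0,"grip":0},{"dx":-0.06,"dy":-0.11,"dz":0.13,"ax":0,"ay":0,"az":0,"grip":0}]'; python3 go.py .4655 -.263 .053 -9.6;python3 -c "
from h import *
d=snap('scene','s2'); c=d['img'][170:290,250:390,::-1]; cv2.imwrite('pics/s2c.png',cv2.resize(c,None,fx=5,fy=5,interpolation=cv2.INTER_CUBIC))"
```

```text
clock: 2.07
position: [0.4644, -0.2615, 0.1383]
ee_rot: [-0.002, 0.085, 0.996, 0.002]
contact_force: [-0.3, 0.1, -0.6]
width: 0.0426
gripper_force: 0.0
clk 2.07 pos [ 0.4644 -0.2615  0.1383] w 0.0426 F [-0.3  0.1 -0.6] g 0.0
shift [-0.007 -0.006  0.341] turn [ 0.0017 -0.0032 -0.0014] rows 2.0
```

View pics/s2c.png

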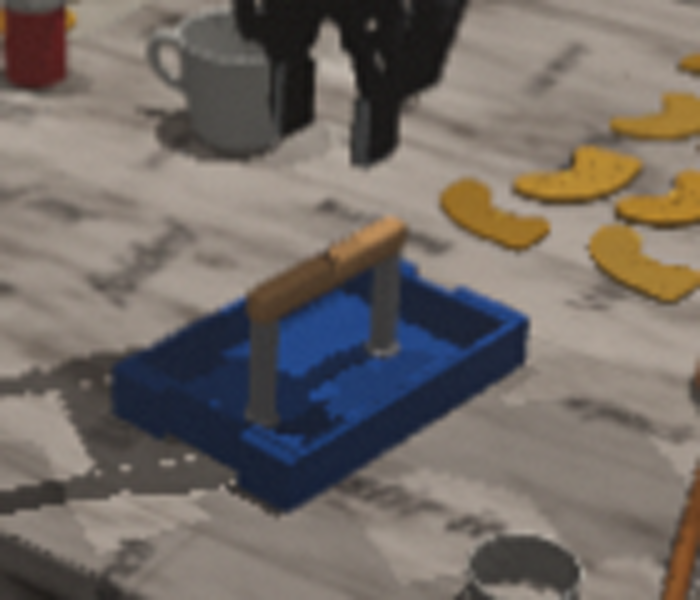

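The fingers, at about (295,130) and (372,155), straddle the bar at (328,265), with the mug well clear behind. I'll go down and grip.

```bash
python3 -m jog '[{"dx":0,"dy":0,"dz":0.12,"ax":0,"ay":-0.003,"az":0,"grip":0},{"dx":-0.007,"dy":-0.006,"dz":0.24,"ax":0,"ay":-0.003,"az":0,"grip":0},{"dx":-0.007,"dy":-0.006,"dz":0.33,"ax":0,"ay":-0.003,"az":0,"grip":0},{"dx":-0.007,"dy":-0.006,"dz":0.341,"ax":0,"ay":-0.003,"az":0,"grip":0},{"dx":-0.007,"dy":-0.006,"dz":0.341,"ax":0,"ay":-0.003,"az":0,"grip":0}]' 60;  python3 -m jog '[{"dx":0,"dy":0,"dz":0,"ax":0,"ay":0,"az":0,"grip":-1},{"dx":0,"dy":0,"dz":0,"ax":0,"ay":0,"az":0,"grip":-1},{"dx":0,"dy":0,"dz":0,"ax":0,"ay":0,"az":0,"grip":-1},{"dx":0,"dy":0,"dz":0,"ax":0,"ay":0,"az":0,"grip":-1},{"dx":0,"dy":0,"dz":0,"ax":0,"ay":0,"az":0,"grip":-1}]' 60; python3 go.py .4655 -.263 .053 -9.6
```

```text
clock: 2.53
position: [0.4664, -0.2615, 0.0555]
ee_rot: [0.001, 0.083, 0.997, 0.001]
contact_force: [0.2, -0.2, -0.8]
width: 0.0425
gripper_force: 0.0
clock: 2.95
position: [0.4684, -0.2639, 0.0578]
ee_rot: [0.004, 0.084, 0.996, -0.001]
contact_force: [-0.5, 0.0, 8.0]
width: 0.0126
gripper_force: 60.0
clk 2.95 pos [ 0.4684 -0.2639  0.0578] w 0.0126 F [-0.5  0.   8. ] g 60.0
shift [0.012 0.002 0.019] turn [-0.001   0.0054 -0.0001] rows 0.1
```

```bash
python3 -m jog '[{"dx":0,"dy":0,"dz":-0.03,"ax":0,"ay":0,"az":0,"grip":-1},{"dx":0,"dy":0,"dz":-0.08,"ax":0,"ay":0,"az":0,"grip":-1},{"dx":0,"dy":0,"dz":-0.16,"ax":0,"ay":0,"az":0,"grip":-1},{"dx":0,"dy":0,"dz":-0.25,"ax":0,"ay":0,"az":0,"grip":-1},{"dx":0,"dy":0,"dz":-0.34,"ax":0,"ay":0,"az":0,"grip":-1}]'; python3 -m jog '[{"dx":0,"dy":0,"dz":-0.08,"ax":0,"ay":0,"az":0,"grip":-1},{"dx":0,"dy":0,"dz":-0.15,"ax":0,"ay":0,"az":0,"grip":-1},{"dx":0,"dy":0,"dz":-0.19,"ax":0,"ay":0,"az":0,"grip":-1},{"dx":0,"dy":0,"dz":-0.21,"ax":0,"ay":0,"az":0,"grip":-1},{"dx":0,"dy":0,"dz":-0.21,"ax":0,"ay":0,"az":0,"grip":-1}]'; python3 go.py .527 .174 .19 -2.9; python3 -c "
from h import *
d=snap('scene','s3'); c=d['img'][100:260,240:420,::-1]; cv2.imwrite('pics/s3c.png',cv2.resize(c,None,fx=3.7,fy=3.7,interpolation=cv2.INTER_CUBIC))"
```

```text
clock: 3.37
position: [0.4659, -0.2624, 0.1413]
ee_rot: [0.001, 0.084, 0.996, 0.0]
contact_force: [0.2, -0.9, -3.8]
width: 0.0125
gripper_force: 58.8
clock: 3.78
position: [0.4667, -0.2631, 0.1939]
ee_rot: [0.003, 0.084, 0.996, -0.001]
contact_force: [0.4, 0.5, -4.0]
width: 0.0132
gripper_force: 58.9
clk 3.78 pos [ 0.4667 -0.2631  0.1939] w 0.0132 F [ 0.4  0.5 -4. ] g 58.9
shift [0.054 1.764 0.014] turn [-0.0006  0.0038 -0.0746] rows 10.6
```

View pics/s3c.png

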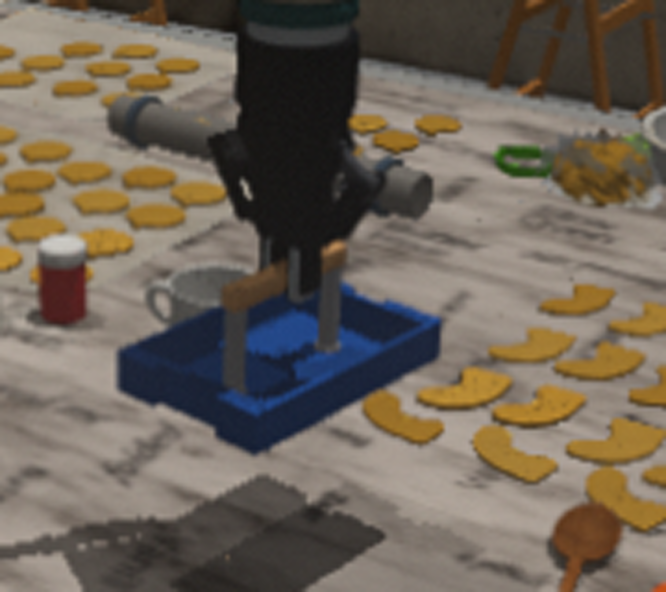

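The tray hangs level, held mid-bar at about (290,275), and is clear of the table. Next I'll carry it over the white tray.

```bash
python3 -m jog '[{"dx":0,"dy":0.04,"dz":0,"ax":0,"ay":0,"az":0,"grip":-1},{"dx":0.01,"dy":0.12,"dz":0,"ax":0,"ay":0,"az":0,"grip":-1},{"dx":0.01,"dy":0.23,"dz":0,"ax":0,"ay":0.003,"az":0,"grip":-1},{"dx":0.02,"dy":0.35,"dz":0,"ax":0,"ay":0.003,"az":0,"grip":-1},{"dx":0.02,"dy":0.47,"dz":0,"ax":0,"ay":0.003,"az":0,"grip":-1}]'; python3 -m jog '[{"dx":0,"dy":0.12,"dz":0,"ax":0,"ay":0,"az":-0.015,"grip":-1},{"dx":0.01,"dy":0.24,"dz":0,"ax":0,"ay":0,"az":-0.03,"grip":-1},{"dx":0.01,"dy":0.36,"dz":0,"ax":0,"ay":0,"az":-0.045,"grip":-1},{"dx":0.02,"dy":0.48,"dz":0,"ax":0,"ay":0,"az":-0.06,"grip":-1},{"dx":0.02,"dy":0.6,"dz":0,"ax":0,"ay":0,"az":-0.0746,"grip":-1}]'; python3 go.py .527 .174 .19 -2.9
```

```text
clock: 4.25
position: [0.4799, -0.1441, 0.1915]
ee_rot: [-0.002, 0.084, 0.996, 0.001]
contact_force: [0.1, 0.2, -4.3]
width: 0.0131
gripper_force: 58.8
clock: 4.67
position: [0.4996, 0.0048, 0.1916]
ee_rot: [-0.002, 0.025, 1.0, 0.001]
contact_force: [0.7, -0.4, -4.0]
width: 0.0124
gripper_force: 58.9
clk 4.67 pos [0.4996 0.0048 0.1916] w 0.0124 F [ 0.7 -0.4 -4. ] g 58.9
shift [-0.076  0.681  0.007] turn [ 0.0006 -0.0024  0.0008] rows 4.1
```

```bash
python3 -m jog '[{"dx":-0.02,"dy":0.12,"dz":0,"ax":0,"ay":0,"az":0,"grip":-1},{"dx":-0.03,"dy":0.24,"dz":0,"ax":0,"ay":0,"az":0,"grip":-1},{"dx":-0.04,"dy":0.36,"dz":0,"ax":0,"ay":0,"az":0,"grip":-1},{"dx":-0.06,"dy":0.47,"dz":0,"ax":0,"ay":0,"az":0,"grip":-1},{"dx":-0.07,"dy":0.57,"dz":0,"ax":0,"ay":0,"az":0,"grip":-1}]'; python3 -m jog '[{"dx":0,"dy":0.06,"dz":0.06,"ax":0,"ay":0,"az":0,"grip":-1},{"dx":-0.006,"dy":0.1,"dz":0.12,"ax":0,"ay":0,"az":0,"grip":-1},{"dx":-0.006,"dy":0.111,"dz":0.18,"ax":0,"ay":0,"az":0,"grip":-1},{"dx":-0.006,"dy":0.111,"dz":0.21,"ax":0,"ay":0,"az":0,"grip":-1},{"dx":-0.006,"dy":0.111,"dz":0.21,"ax":0,"ay":0,"az":0,"grip":-1}]'; python3 go.py .527 .174 .135 -2.9;  python3 -c "
from h import *
f=lambda c:cv2.resize(c,None,fx=5,fy=5,interpolation=cv2.INTER_CUBIC)
d=snap('scene','s4'); a=d['img'][140:240,160:260,::-1]
d=snap('top','t4'); b=d['img'][160:260,145:205,::-1]; cv2.imwrite('pics/c4.png',np.hstack([f(a),f(b)]))"
```

```text
clock: 5.08
position: [0.525, 0.1463, 0.1916]
ee_rot: [-0.001, 0.025, 1.0, 0.0]
contact_force: [0.1, -1.1, -4.2]
width: 0.0128
gripper_force: 58.9
clock: 5.5
position: [0.5261, 0.1716, 0.1375]
ee_rot: [-0.004, 0.025, 1.0, -0.001]
contact_force: [0.3, -1.7, -3.3]
width: 0.0127
gripper_force: 58.8
clk 5.5 pos [0.5261 0.1716 0.1375] w 0.0127 F [ 0.3 -1.7 -3.3] g 58.8
shift [-0.003  0.01   0.01 ] turn [-0.001  -0.0045  0.0006] rows 0.1
```

View pics/c4.png

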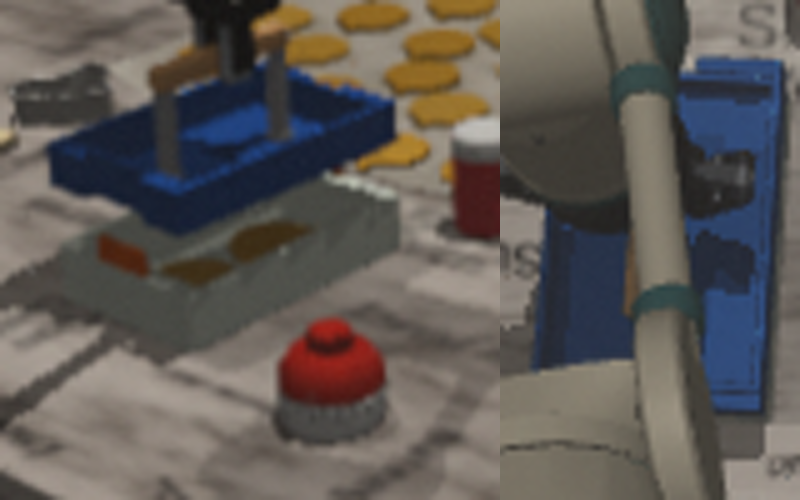

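The blue tray hangs above the white one, with the wide notch at the wide-key end on the left; the scene crop shows the key at (122,255). The blue corners in that crop are about (50,143), (178,233), (396,100) and (395,135). I'll fit the held tray's pose from both views and overlay the models.

```bash
cat > ov.py <<'E'
from fit import *
s=pickle.load(open('pics/s4.pkl','rb')); t=pickle.load(open('pics/t4.pkl','rb'))
cv=lambda q,o:(np.array(q,float)+.5)/5-.5+np.array(o)
X,Y=.094,.06
ms=[(-X,Y,.03),(-X,Y,0),(-X,-Y,0),(X,-Y,.03),(X,-Y,0)]; us=cv([(50,143),(53,182),(178,233),(396,100),(395,135)],(160,140))
mt=[(X,-Y,.03),(-X,-Y,.03)]; ut=cv([(283,62),(262,410)],(145,160))
P=lambda m,p:pts(m,(p[0],p[1],p[3]))+[0,0,p[2]]
f=lambda p:np.r_[(proj(s,P(ms,p))-us).ravel(),(proj(t,P(mt,p))-ut).ravel()]
r=least_squares(f,[.527,.174,.082,-.05],loss='soft_l1',f_scale=.5)
print('blue',r.x.round(4),np.degrees(r.x[3]).round(2),'res',r.fun.reshape(-1,2).round(2).tolist())
tcp=[.5261,.1716,.0805,np.radians(-2.9)]
def outline(im,d,o,F,p,zs,notch,col):
    poly=[(-X,Y),(-X,notch[0]),(-X+.009,notch[0]),(-X+.009,-notch[0]),(-X,-notch[0]),(-X,-Y),(X,-Y),(X,-notch[1]),(X-.009,-notch[1]),(X-.009,notch[1]),(X,notch[1]),(X,Y)] if notch else [(-X,Y),(-X,-Y),(X,-Y),(X,Y)]
    for z in zs:
        q=(proj(d,P([(a,b,z) for a,b in poly],p))-o+.5)*F-.5; cv2.polylines(im,[np.round(q*16).astype(int)],True,col,1,cv2.LINE_AA,4)
def box(im,d,o,F,p,x0,w,z0,z1,col):
    for z in (z0,z1):
        q=(proj(d,P([(x0-.003,w,z),(x0-.003,-w,z),(x0+.003,-w,z),(x0+.003,w,z)],p))-o+.5)*F-.5; cv2.polylines(im,[np.round(q*16).astype(int)],True,col,1,cv2.LINE_AA,4)
if __name__=='__main__':
    F=8; o=np.array([165,142]); im=cv2.resize(s['img'][142:214,165:245,::-1],None,fx=F,fy=F,interpolation=cv2.INTER_CUBIC)
    w=[.5267,.1741,0,-.0499]
    outline(im,s,o,F,w,(0,.04),None,(255,255,0)); box(im,s,o,F,w,-.091,.022,.04,.056,(255,255,0)); box(im,s,o,F,w,.091,.01,.04,.056,(255,255,0))
    outline(im,s,o,F,tcp,(0,.03),(.026,.014),(0,255,255))
    cv2.imwrite('pics/ov4.png',im); print(im.shape)
E
python3 ov.py
```

```text
blue [ 0.5223  0.1703  0.0817 -0.0477] -2.73 res [[-0.8, -0.72], [-0.42, 0.44], [0.87, 0.73], [0.61, -1.51], [1.14, 0.24], [-0.17, -0.25], [-0.31, 0.69]]
(576, 640, 3)
```

View pics/ov4.png

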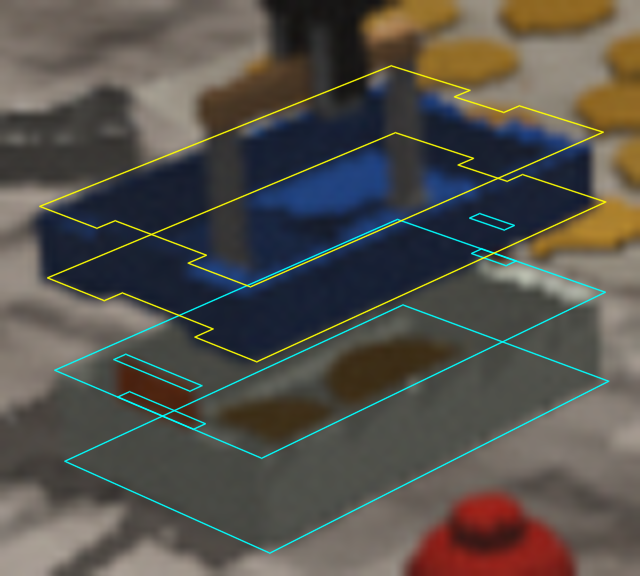

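In the overlay, the TCP-based blue outline sits about 1 px right of the real tray, mostly at the far corner (605 against 592). The white outline is off by at most 0.5–1 px. That points to the tray sitting a few mm toward −x in the hand, so I'll refine it with a silhouette fit in both cameras.

```bash
cat > sil.py <<'E'
from fit import *
from scipy.optimize import minimize
X,Y=.094,.06
def poly(n):
    a,b=n; return [(-X,Y),(-X,a),(-X+.009,a),(-X+.009,-a),(-X,-a),(-X,-Y),(X,-Y),(X,-b),(X-.009,-b),(X-.009,b),(X,b),(X,Y)]
def cover(d,p,o,sh,F=6):
    im=np.zeros((sh[0]*F,sh[1]*F),np.uint8); pl=poly((.026,.014)); Q=[]
    for z in (0,.03):
        Q.append((proj(d,pts([(a,b,z) for a,b in pl],(p[0],p[1],p[3]))+[0,0,p[2]])-o+.5)*F-.5)
    fs=Q+[np.array([Q[0][i],Q[0][(i+1)%12],Q[1][(i+1)%12],Q[1][i]]) for i in range(12)]
    for q in fs: cv2.fillPoly(im,[np.round(q*16).astype(int)],255,cv2.LINE_8,4)
    return cv2.resize(im,(sh[1],sh[0]),interpolation=cv2.INTER_AREA)/255.
def fitblue(ds,p0,zfix=True):
    L=[]
    for d in ds:
        c=proj(d,[[p0[0],p0[1],p0[2]+.02]])[0]; o=np.round(c-50).astype(int); im=d['img'][o[1]:o[1]+100,o[0]:o[0]+100].astype(int)
        m=((im[...,2]>1.6*im[...,0])&(im[...,2]-im[...,0]>18)).astype(float)
        g=cover(d,p0,o,m.shape); near=cv2.dilate((g>0).astype(np.uint8),np.ones((13,13)))
        # valid: inside the dilated model; drop non-blue pixels inside (occluders), grown by 2
        core=cv2.erode((g>.5).astype(np.uint8),np.ones((9,9)))
        occ=((m==0)&(core>0)).astype(np.uint8); occ=cv2.dilate(occ,np.ones((9,9)))
        L.append((d,o,m,(near>0)&(occ==0)))
    def f(q):
        p=[q[0],q[1],p0[2] if zfix else q[3],q[2]]
        return sum((np.abs(cover(d,p,o,m.shape)-m)*v).sum() for d,o,m,v in L)
    q0=[p0[0],p0[1],p0[3]]+([] if zfix else [p0[2]]); n=len(q0)
    S=np.vstack([q0,np.array(q0)+np.diag([.006,.006,.04,.006][:n])]); r=minimize(f,q0,method='Nelder-Mead',options=dict(initial_simplex=S,xatol=1e-4,fatol=.1))
    return r.x.round(4),round(r.fun,1),round(f(q0),1)
if __name__=='__main__':
    L=lambda n:pickle.load(open(f'pics/{n}.pkl','rb'))
    print('table top  ',fitblue([L('top0')],[.465,-.2625,0,-.167])); print('table scene',fitblue([L('scene0')],[.465,-.2625,0,-.167]))
    print('held top  ',fitblue([L('t4')],[.5245,.171,.0805,-.05])); print('held scene',fitblue([L('s4')],[.5245,.171,.0805,-.05])); print('held both z',fitblue([L('t4'),L('s4')],[.5245,.171,.0805,-.05],False))
    for n in ('top0','scene0'):
        d=L(n); w=[.5267,.1741,-.0499]
        for k,x,hw in (('wide',-.091,.022),('narrow',.091,.01)):
            e=proj(d,pts([(x,0,.056)],w))[0]; e2=proj(d,pts([(x,0,.04)],w))[0]; o=np.round(e-10).astype(int); im=d['img'][o[1]:o[1]+20,o[0]:o[0]+20].astype(int)
            m=(im[...,0]>1.8*im[...,2])&(im[...,0]>1.5*im[...,1]); v,u=np.nonzero(m); print(n,k,'orange centre',u.mean()+o[0],v.mean()+o[1],len(u),'model top/foot',e.round(1),e2.round(1))
E
python3 sil.py
```

```text
table top   (array([ 0.4657, -0.2643, -0.1542]), np.float64(202.5), np.float64(218.4))
table scene (array([ 0.4668, -0.2627, -0.1482]), np.float64(130.2), np.float64(140.2))
held top   (array([ 0.5241,  0.1713, -0.049 ]), np.float64(103.5), np.float64(112.4))
held scene (array([ 0.5248,  0.1719, -0.0535]), np.float64(159.0), np.float64(160.7))
held both z (array([ 0.5253,  0.1721, -0.052 ,  0.0789]), np.float64(258.6), np.float64(273.1))
top0 wide orange centre 175.1290322580645 240.61290322580646 31 model top/foot [175.3 240.8] [176.1 241.4]
top0 narrow orange centre 179.5 175.0 6 model top/foot [180.  175.3] [180.8 176.6]
scene0 wide orange centre 184.02127659574467 190.4468085106383 47 model top/foot [184.2 188.1] [184.6 192.8]
scene0 narrow orange centre 225.6153846153846 171.6153846153846 13 model top/foot [226.  169.2] [226.2 173.7]
```

Both fits agree: the held tray is at about (0.5245, 0.1716) and the white tray at (0.5267, 0.1741), both at yaw −2.9°. The orange key positions back this up to within 0.5 px. I'll correct by +2.2 mm in x and +2.5 mm in y, then start down.

```bash
python3 go.py .5283 .1741 .122 -2.9; python3 -m jog '[{"dx":-0.009,"dy":0.01,"dz":0.02,"ax":0,"ay":-0.003,"az":0,"grip":-1},{"dx":-0.009,"dy":0.01,"dz":0.05,"ax":0,"ay":-0.003,"az":0,"grip":-1},{"dx":-0.009,"dy":0.01,"dz":0.06,"ax":0,"ay":-0.003,"az":0,"grip":-1},{"dx":-0.009,"dy":0.01,"dz":0.06,"ax":0,"ay":-0.003,"az":0,"grip":-1},{"dx":-0.009,"dy":0.01,"dz":0.06,"ax":0,"ay":-0.003,"az":0,"grip":-1}]'; python3 go.py .5283 .1741 .098 -2.9; python3 -c "
from h import *
from sil import fitblue
a=snap('scene','s5');b=snap('top','t5'); z=manip.get_state()['position'][2]-.0575
print(fitblue([a],[.527,.174,z,-.05]),fitblue([b],[.527,.174,z,-.05]))"
```

```text
clk 5.6 pos [0.5284 0.1713 0.1401] w 0.0129 F [-0.6  0.2 -2.8] g 58.8
shift [0.001 0.011 0.072] turn [-0.0003 -0.001  -0.    ] rows 0.4
clock: 6.02
position: [0.5311, 0.1736, 0.1255]
ee_rot: [0.002, 0.025, 1.0, -0.0]
contact_force: [-1.4, 0.1, -2.7]
width: 0.0126
gripper_force: 58.8
clk 6.02 pos [0.5311 0.1736 0.1255] w 0.0126 F [-1.4  0.1 -2.7] g 58.8
shift [0.012 0.001 0.11 ] turn [-0.      0.0027 -0.0002] rows 0.7
(array([ 0.5273,  0.1744, -0.0445]), np.float64(146.1), np.float64(148.1)) (array([ 0.5273,  0.1746, -0.0473]), np.float64(83.6), np.float64(98.7))
```

The tray is now at (0.5273, 0.1745), within 0.6 mm of the white tray. I'll lower it gently over the keys while watching the force.

```bash
python3 -m jog '[{"dx":0.002,"dy":0,"dz":0.02,"ax":0,"ay":0,"az":0,"grip":-1},{"dx":0.002,"dy":0,"dz":0.04,"ax":0,"ay":0,"az":0,"grip":-1},{"dx":0.002,"dy":0,"dz":0.06,"ax":0,"ay":0,"az":0,"grip":-1},{"dx":0.002,"dy":0,"dz":0.075,"ax":0,"ay":0,"az":0,"grip":-1},{"dx":0.002,"dy":0,"dz":0.08,"ax":0,"ay":0,"az":0,"grip":-1}]'; python3 go.py .53 .1741 .098 -2.9
```

```text
clock: 6.53
position: [0.5302, 0.1737, 0.1045]
ee_rot: [0.001, 0.025, 1.0, -0.0]
contact_force: [-0.2, -0.3, -4.5]
width: 0.0128
gripper_force: 58.9
clk 6.53 pos [0.5302 0.1737 0.1045] w 0.0128 F [-0.2 -0.3 -4.5] g 58.9
shift [0.001 0.001 0.026] turn [-0.0002  0.0018  0.    ] rows 0.2
```

The underside is about 9 mm below the key tops with no contact force, so the keys are in the notches. The last few millimetres go slowly.

```bash
python3 -m jog '[{"dx":0,"dy":0,"dz":0.006,"ax":0,"ay":0,"az":0,"grip":-1},{"dx":0,"dy":0,"dz":0.012,"ax":0,"ay":0,"az":0,"grip":-1},{"dx":0,"dy":0,"dz":0.018,"ax":0,"ay":0,"az":0,"grip":-1},{"dx":0,"dy":0,"dz":0.022,"ax":0,"ay":0,"az":0,"grip":-1},{"dx":0,"dy":0,"dz":0.022,"ax":0,"ay":0,"az":0,"grip":-1}]'; python3 go.py .53 .1741 .098 -2.9
```

```text
clock: 6.95
position: [0.5308, 0.1739, 0.1]
ee_rot: [0.002, 0.025, 1.0, -0.0]
contact_force: [-0.2, 0.6, -4.0]
width: 0.0129
gripper_force: 58.9
clk 6.95 pos [0.5308 0.1739 0.1   ] w 0.0129 F [-0.2  0.6 -4. ] g 58.9
shift [0.003 0.001 0.008] turn [0.     0.0029 0.    ] rows 0.1
```

```bash
python3 -m jog '[{"dx":0,"dy":0,"dz":0.004,"ax":0,"ay":0,"az":0,"grip":-1},{"dx":0,"dy":0,"dz":0.008,"ax":0,"ay":0,"az":0,"grip":-1},{"dx":0,"dy":0,"dz":0.012,"ax":0,"ay":0,"az":0,"grip":-1},{"dx":0,"dy":0,"dz":0.012,"ax":0,"ay":0,"az":0,"grip":-1}]'; python3 go.py .53 .1741 .098 -2.9
```

```text
clock: 7.28
position: [0.531, 0.1739, 0.0978]
ee_rot: [0.003, 0.025, 1.0, 0.0]
contact_force: [-2.2, -0.9, 2.2]
width: 0.0129
gripper_force: 59.6
clk 7.28 pos [0.531  0.1739 0.0978] w 0.0129 F [-2.2 -0.9  2.2] g 59.6
shift [ 0.004  0.001 -0.001] turn [0.0001 0.0034 0.0001] rows 0.0
```

Contact came at TCP z = 0.0978 m, as expected. I'll press slightly to seat it, then look before letting go.

```bash
python3 -m jog '[{"dx":0,"dy":0,"dz":0.003,"ax":0,"ay":0,"az":0,"grip":-1},{"dx":0,"dy":0,"dz":0.006,"ax":0,"ay":0,"az":0,"grip":-1},{"dx":0,"dy":0,"dz":0.006,"ax":0,"ay":0,"az":0,"grip":-1}]'; python3 go.py .53 .1741 .098 -2.9; python3 -c "
from h import *
from sil import fitblue
d=snap('scene','s6'); c=d['img'][140:220,160:245,::-1]; cv2.imwrite('pics/s6c.png',cv2.resize(c,None,fx=7,fy=7,interpolation=cv2.INTER_CUBIC))
print(fitblue([d],[.527,.174,.04,-.05]),fitblue([d],[.527,.174,.04,-.05],False))"
```

```text
clock: 7.53
position: [0.531, 0.174, 0.0978]
ee_rot: [0.003, 0.025, 1.0, 0.0]
contact_force: [-3.9, -0.2, 11.0]
width: 0.013
gripper_force: 61.0
clk 7.53 pos [0.531  0.174  0.0978] w 0.013 F [-3.9 -0.2 11. ] g 61.0
shift [ 0.004  0.    -0.001] turn [0.0002 0.0039 0.0001] rows 0.0
(array([ 0.5302,  0.175 , -0.0315]), np.float64(184.8), np.float64(197.9)) (array([ 0.5775,  0.2246, -0.046 ,  0.0068]), np.float64(90.8), np.float64(197.9))
```

View pics/s6c.png

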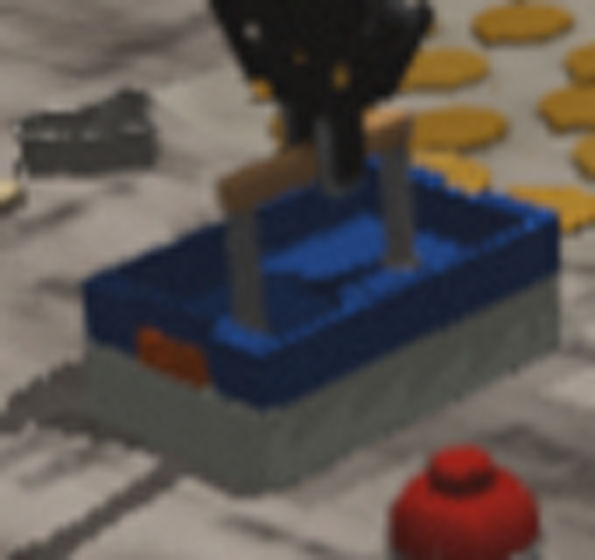

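The blue tray sits flush on the white rim, with the wide key standing in its notch at (172,357). Now I'll ease the pressure, open and retreat straight up.

```bash
python3 -m jog '[{"dx":0,"dy":0,"dz":-0.008,"ax":0,"ay":0,"az":0,"grip":-1},{"dx":0,"dy":0,"dz":-0.008,"ax":0,"ay":0,"az":0,"grip":-0.3},{"dx":0,"dy":0,"dz":-0.008,"ax":0,"ay":0,"az":0,"grip":0},{"dx":0,"dy":0,"dz":-0.008,"ax":0,"ay":0,"az":0,"grip":0},{"dx":0,"dy":0,"dz":-0.008,"ax":0,"ay":0,"az":0,"grip":0}]' 20; python3 go.py .531 .174 .2 -2.9
```

```text
clock: 8.0
position: [0.5312, 0.1739, 0.0975]
ee_rot: [0.002, 0.025, 1.0, 0.0]
contact_force: [0.3, -0.7, 0.2]
width: 0.0425
gripper_force: 0.0
clk 8.0 pos [0.5312 0.1739 0.0975] w 0.0425 F [ 0.3 -0.7  0.2] g 0.0
shift [-0.001  0.    -0.41 ] turn [0.0001 0.0032 0.    ] rows 2.5
```

```bash
python3 -m jog '[{"dx":0,"dy":0,"dz":-0.05,"ax":0,"ay":0,"az":0,"grip":0},{"dx":0,"dy":0,"dz":-0.15,"ax":0,"ay":0,"az":0,"grip":0},{"dx":0,"dy":0,"dz":-0.28,"ax":0,"ay":0,"az":0,"grip":0},{"dx":0,"dy":0,"dz":-0.42,"ax":0,"ay":0,"az":0,"grip":0},{"dx":0,"dy":0,"dz":-0.55,"ax":0,"ay":0,"az":0,"grip":0}]'; python3 -m jog '[{"dx":0.1,"dy":0.1,"dz":0,"ax":0,"ay":0,"az":0,"grip":0},{"dx":0.2,"dy":0.25,"dz":0,"ax":0,"ay":0,"az":0,"grip":0},{"dx":0.3,"dy":0.4,"dz":0,"ax":0,"ay":0,"az":0,"grip":0},{"dx":0.4,"dy":0.52,"dz":0,"ax":0,"ay":0,"az":0,"grip":0},{"dx":0.5,"dy":0.65,"dz":0,"ax":0,"ay":0,"az":0,"grip":0}]';  python3 -m jog '[{"dx":0.1,"dy":0.12,"dz":0,"ax":0,"ay":0,"az":0,"grip":0},{"dx":0.18,"dy":0.24,"dz":0,"ax":0,"ay":0,"az":0,"grip":0},{"dx":0.24,"dy":0.34,"dz":0,"ax":0,"ay":0,"az":0,"grip":0},{"dx":0.28,"dy":0.4,"dz":0,"ax":0,"ay":0,"az":0,"grip":0},{"dx":0.28,"dy":0.4,"dz":0,"ax":0,"ay":0,"az":0,"grip":0}]'; python3 -c "
from h import *
d=snap('top','t7'); e=snap('scene','s7')
f=lambda c,k:cv2.resize(np.ascontiguousarray(c[:,:,::-1]),None,fx=k,fy=k,interpolation=cv2.INTER_CUBIC)
cv2.imwrite('pics/c7.png',np.hstack([f(d['img'][140:260,140:290],2.6),f(e['img'][135:255,160:320],2.6)]))"
```

```text
clock: 8.42
position: [0.5302, 0.1739, 0.2365]
ee_rot: [0.002, 0.025, 1.0, -0.0]
contact_force: [0.4, 0.2, -0.6]
width: 0.0426
gripper_force: 0.0
clock: 8.83
position: [0.4145, 0.3409, 0.2346]
ee_rot: [0.003, 0.026, 1.0, 0.0]
contact_force: [0.3, 1.1, -0.5]
width: 0.0428
gripper_force: 0.0
clock: 9.25
position: [0.3486, 0.4463, 0.2339]
ee_rot: [0.002, 0.023, 1.0, 0.001]
contact_force: [-0.1, 0.4, -1.1]
width: 0.043
gripper_force: 0.0
```

View pics/c7.png

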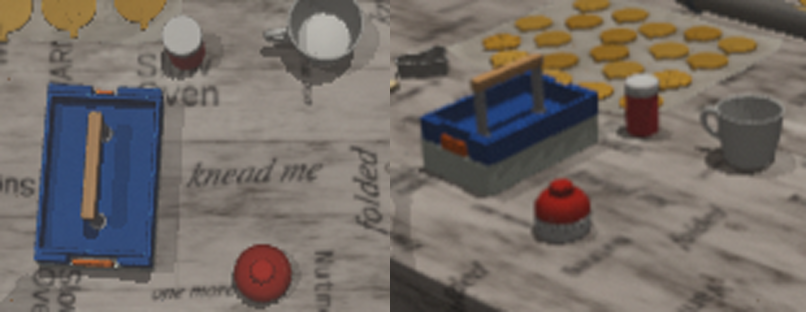

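The trays are stacked flush, with both orange keys in their notches: narrow at (104,92), wide at (92,262). The timer, mug and jar haven't moved and the arm is clear, so I'm handing in.

```bash
python3 -c "
from rig import manip
print(manip.sign_off())"
```

```text
the job is handed in; nothing more can be done
None
```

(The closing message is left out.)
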